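# Oil and level the weighing stand, and hold it down

### The arm

A 6-joint arm with a two-finger parallel gripper is mounted at the origin on a cart in front of the work surface, level with it; the furniture and walls round the work are solid. World frame = base frame: x ahead of the robot, y to its left, z up, the work surface at z = 0. Lengths are in mm, angles in degrees, forces in N, time in s.
With the tool pointing down it reaches from about 375 to 975 mm from the base axis. Payload 3.8 kg.
Tool frame: the origin (TCP) lies at the very end of the fingers, on their centre line; the grasp point (between the pads) lies 19 mm behind it; z points along the fingers, x is the direction in which the jaws open and shut, and the axes are right-handed (so a half turn about z gives the same grasp; the last joint's range is limited). The gripper opens to 85 mm and grips with 20 to 120 N. Pads are 22 mm wide; open, the fingers measure 114 mm over their backs; the gripper's body (76 mm by 85 mm) begins 54 mm behind the grasp point. The pads swing forward as they close: fully open they stand 13 mm farther back than shut.
Start: joints at [-74.192, 15.12, 91.902, -0, 72.978, -2.114], TCP at [207.708, -642.242, 231.28] pointing down, gripper open.
Joint ranges: [-150.88, 150.88], [-54.13, 125.18], [17.81, 147.31], [-75.09, 255.09], [0, 152.58], [-146.25, 146.25]. Speed limits (degrees/s): [147.25, 147.25, 180, 180, 180, 180].

### API

Orientations are given as a 3x3 rotation matrix whose columns are the frame's x, y, z axes.
In Python, from bench import r gives the robot as it stands.
- The arm moves only by the shell command python3 -m creep 'ROWS' [FORCE]. ROWS is JSON, a list of rows, each a list of 5 numbers: the opening in per cent of the stroke, from 0 (shut) to 100 (fully open), then the shift along the world's x, y, z in m, then the turn about the world's z in degrees. In form: [[fingers, dx, dy, dz, turn], ...]. A call has 1 to 12 rows; each row shifts and turns the pose as measured when the row begins; what a row does not reach is not made up. A row lasts 1/10 s, in which the tool goes at most 50 mm and 8.59 degrees, less where a joint would pass 70% of its speed; a pose out of reach is approached as far as the arm can. A call with a gripper value outside its range is refused whole. The fingers move at their own pace and stop on an object; FORCE is the grip in N (left out, the last holds). Time passes only in rows, so rows that do not move let the fingers close. It gives the time, the measured TCP pose, the force and the opening at its end, in the units of the state.
- r.get_obs(): the state, without advancing time (a new reading comes with each control period).
- r.read_camera(name): name is "scene" or "top"; returns (picture, depth): 384x512x3 uint8, blue, green, red; 384x512 float32, mm along the optical axis (not along the pixel's ray), 0 where there is no reading.
- r.camera_model(name): a dict with "fx", "fy", "cx", "cy" (pixels), "rvec" (rotation vector, rad) and "tvec" (3), from world to camera coordinates, as OpenCV has them. Camera axes: x right, y down, z forward; pixel columns grow to the right and rows downward; lengths in mm; the calibration is good to about 2 mm. A picture is of the moment at which its call begins. camera_model takes no time and is no camera call.
- r.job_done(): hands the job in, once; it reports no verdict.
Trained networks look in the newest picture that a camera, given by its name, has taken for a name from the list of things; names that differ only in an ending like _2 or _b are one class to them, and where a whole thing is asked for, a point or a joint stands for the part that bears it (a point fixed in the world has none). Each returns a list of dicts, best first, with "conf" (0 to 1); they miss things now and then, are a little off and sometimes report something else, mostly with a low value. They report only what shows in the picture. A call takes as long as a camera call.
- r.find_in(camera, target): "uv" ([column, row] in pixels, amid what is visible of it).
- r.place_of(camera, target): "uv" ([column, row] in pixels: a listed point, or the origin of a listed thing).
The state is a dict: "clock": time; "joint_positions": joint angles; "joint_velocities": joint speeds; "joint_torque": joint torques, N m; "ee_pos": TCP position; "tcp_rot": TCP orientation; "contact_force": force on the tool from outside, world axes, zero at the start; "torque": the same for the moment, N m; "opening": finger opening in mm.
Only numpy, scipy, OpenCV 4.12 (cv2) and the standard library are available. Lean on these libraries where they do the work, as an engineer would, in place of code of your own. Each camera call takes 0.05 s, during which the arm holds its last target.

### The job

The weighing stand has to be levelled before filling starts. First give its levelling screw a shot of oil: push the red cap of the clamped oil can right down and let it spring back up. Then take the black levelling knob, press the sprung plate down to its stop and turn the knob until the bubble lies between the two black marks with the plate pressed down; finish still gripping the knob and pressing (a colleague will lock it), and leave the scale and everything around it alone.

Things in the scene. Friction and masses are not known exactly. Their poses are not given: they have to be found in the camera images.
- stand: Grey levelling stand fixed to the worktop: base 270 x 190 x 12 mm, aluminium plate 260 x 180 x 12 mm above it (top 60 mm up when level). Origin on the worktop straight under the levelling knob when level; x runs along the plate from the knob (near end) to the hinge pin (parallel to y, 200 mm away, 42 mm high), y left, z up. The oil can stands at x 0, y -128 mm.
- nozzle (a joint): Travel of the oil can's red sprung cap, m: 0 up, 0.005 right down. It takes about 2 N to start and 6 N to push right down, and springs back.
- nozzle_top (a point): Centre of the flat top of the red cap (25 mm across, 18 mm high) of the blue oil can, 152 mm above the worktop when up. The can (44 mm across, clamp 49 mm) is fixed to the stand. Press straight down.
- knob_grip (a point): On the axis of the round black levelling knob (40 mm across, 34 mm high, white line on top), 14 mm below its top and 20 mm above the steel flange (64 mm across, 6 mm thick, part of the knob) on which fingertips may push down. It moves with the plate about the hinge pin: 86 mm above the worktop when level, up to 13 mm higher at the start.
- knob (a joint): Angle of the levelling knob, rad, growing clockwise seen from above (range -0.9 to 1.5). Clockwise raises the near end of the plate by 4 mm a radian (0.02 rad of tilt a radian), anticlockwise lowers it; it always starts too high. Level needs 0.5 to 1.5 rad anticlockwise; where level lies differs each time and only the bubble tells. Turning takes about 0.15 to 0.2 N m.
- press (a joint): How far the sprung plate is pressed down about its hinge pin, rad, apart from the levelling screw: 0 up, 0.03 at its stop (6 mm of travel at the knob). It takes about 3 N at the knob to start and 8 N to reach the stop, and springs up when let go. Pressing does not turn the knob.
- vial_mid (a point): Top of the yellow-green vial (68 x 15 mm, along the stand's x axis), midway between the two black marks, which are 19 mm apart. On the plate, 125 mm from the knob along x and 52 mm to the left.
- bubble_mid (a point): Centre of the white bubble (12 mm long). It runs along the vial to the higher end of the plate: towards the knob (stand -x) when the knob's end is high, 0.5 mm a milliradian of slope (10 mm a radian of knob), at most 18 mm from the middle. It reads true only with the plate at its stop; between the marks = within 3.5 mm of the middle; settles within a second.
- pocket_scale: Black pocket scale with steel pan, 120 x 68 x 18 mm, fixed on the plate, centre 125 mm from the knob along x and 45 mm to the right. Do not touch.
- flask_2: Loose green flask with blue cap, 69 x 85 x 218 mm; origin at its underside. Bystander.
- flask_4: Loose green flask with blue cap, 69 x 85 x 218 mm; origin at its underside. Bystander.
- rubber_puck: Loose black rubber stopper, 43 mm across, 27 mm high; origin at its underside. Bystander.
- spare_cap_2: Loose red screw cap, 62 mm across, 26 mm high; origin at its underside. Bystander.

How it is judged (in metres and radians):
On the way, in this order (a step that is already met when the one before it is completed fails the run):
1. the oil can's red cap is pushed right down, before the knob is turned (value of joint nozzle above 0.004 m and value of joint knob above 0.6 rad), for 0.05 s.
2. the cap has sprung back up (value of joint nozzle below 0.001 m), for 0.1 s.
3. the plate is pressed to its stop and the bubble lies between the marks (value of joint press above 0.025 rad and x of bubble_mid in the frame of vial_mid between -0.0035 and 0.0035 m), for 0.2 s.
At the end, for the whole second after the job is handed in: The gripper still holds the knob (contact over 3 N) and presses the plate to within 1 mm of its stop (joint press over 0.025), the bubble is within 3.5 mm of the middle between the marks along the vial, the knob is still and the oil can's cap is up (all of step 3 and contact force between the fingers and knob above 3 N and value of joint nozzle below 0.001 m and velocity of joint knob between -0.1 and 0.1 rad/s); the arm keeps its last pose, push and grip.
It fails at once if the pocket scale is touched (contact force between any of the fingers, the arm and pocket_scale above 1 N).
It fails at once if a bystander is shoved more than 20 mm (distance of any of flask_2, flask_4, rubber_puck, spare_cap_2 from where it was at the start of the episode above 0.02 m).
It also fails if it takes over 48 s, if anything falls off the work surface, if the arm or the gripper's body presses on something with over 40 N, if the wrist force passes 120 N, or if a joint passes its speed limit or range.

## Working session

There is one attempt and no reset: what is moved stays moved. The work goes in short steps, Python scripts to look and compute and a shell command to move; the robot and the scene stay as the last step left them, time stands still between calls to the robot, and variables do not carry over. Pictures are saved under pics/ and viewed, and the job is handed in when it is done.

```bash
ls; mkdir -p pics; cat > h.py <<'E'
import numpy as np, cv2
from bench import r
def cam(n):
    m=r.camera_model(n); K=np.array([[m['fx'],0,m['cx']],[0,m['fy'],m['cy']],[0,0,1.]])
    R=cv2.Rodrigues(np.array(m['rvec'],float))[0]; t=np.array(m['tvec'],float).ravel(); return K,R,t
def at_z(n,uv,z):
    K,R,t=cam(n); d=R.T@np.linalg.solve(K,[uv[0],uv[1],1.]); c=-R.T@t
    return c+d*(z-c[2])/d[2]
def at_depth(n,uv,dep):
    K,R,t=cam(n); return R.T@(np.linalg.solve(K,[uv[0],uv[1],1.])*dep-t)
def proj(n,p):
    K,R,t=cam(n); q=K@(R@np.asarray(p,float)+t); return q[:2]/q[2]
E
python3 - <<'E'
from h import *
for n in ['scene','top']:
    p,d=r.read_camera(n); cv2.imwrite(f'pics/{n}0.png',p); np.save(f'd_{n}0.npy',d)
    K,R,t=cam(n); print(n,K[0,0],-R.T@t)
    for k in ['nozzle_top','knob_grip','vial_mid','bubble_mid','stand','pocket_scale','flask_2','rubber_puck','spare_cap_2']:
        for o in r.place_of(n,k)[:2]:
            u,v=o['uv']; iu,iv=int(round(u)),int(round(v))
            dd=d[min(max(iv,0),383),min(max(iu,0),511)]
            print(k,np.round([u,v],1),round(o['conf'],2),np.round(at_depth(n,(u,v),dd)))
print(r.get_obs())
E
```

```text
pics
scene 365.06975066311855 [-93.4895897  414.56857022 825.59245823]
nozzle_top [330.1 158.4] 0.47 [ 434. -313.  151.]
knob_grip [293.1 183.7] 0.67 [ 453. -183.  110.]
knob_grip [256.2 168. ] 0.57 [ 603. -166.   82.]
vial_mid [257.6 165.8] 0.63 [ 627. -191.   63.]
stand [292. 208.] 0.78 [ 445. -181.   14.]
pocket_scale [281.1 166. ] 0.91 [ 561. -235.   81.]
pocket_scale [165.4 298.8] 0.58 [406. 281.  26.]
flask_2 [134.1 232.1] 0.81 [627. 252.  51.]
flask_2 [125.5 273.5] 0.81 [530. 326.  31.]
rubber_puck [162.8 299.9] 0.6 [407. 287.  25.]
spare_cap_2 [313.1 155.7] 0.56 [ 581. -413.   26.]
top 426.61823344210194 [ 358.37719197  -51.65698104 1277.63577201]
nozzle_top [296.6 224.7] 0.55 [ 454. -175.  109.]
nozzle_top [353.6 232.8] 0.45 [ 430. -321.  152.]
knob_grip [301.6 223.9] 0.77 [ 456. -188.  114.]
vial_mid [294.2 176.9] 0.92 [ 595. -174.   71.]
stand [303.5 228.2] 0.78 [ 444. -193.  113.]
pocket_scale [326.9 182.7] 0.56 [ 577. -266.   80.]
pocket_scale [300.4 226.8] 0.48 [ 448. -185.  112.]
flask_2 [159.1 157.6] 0.86 [644. 212.  93.]
flask_2 [131.4 189.7] 0.67 [544. 274. 135.]
ru
[... 205 characters left out ...]
        7.29769457e+01, -2.11275114e+00]), 'joint_velocities': array([-0.07446989,  0.0057593 , -0.00690607, -0.0420796 ,  0.03212414,
        0.0376773 ]), 'joint_torque': array([-1.38404954e-03, -5.15084159e+01, -3.67738831e+01, -2.78088191e-04,
        7.48448783e-04,  1.21850357e-05]), 'ee_pos': array([ 207.71296692, -642.25079484,  231.29138368]), 'tcp_rot': array([[ 3.07671977e-01, -9.51492487e-01,  4.03406803e-05],
       [-9.51492487e-01, -3.07671978e-01, -1.32516568e-05],
       [ 2.50205488e-05, -3.43066908e-05, -9.99999999e-01]]), 'contact_force': array([-0.049515  , -0.32655908, -0.70549111]), 'torque': array([-0.03644628,  0.04351046, -0.02189818]), 'opening': 85.32418223987348}
```

```bash
python3 - <<'E'
from h import *
for n,(a,b,c,d) in {'scene':(120,240,220,380),'top':(140,270,250,400)}.items():
    p=cv2.imread(f'pics/{n}0.png'); cv2.imwrite(f'pics/{n}0z.png',cv2.resize(p[a:b,c:d],None,fx=4.5,fy=4.5,interpolation=cv2.INTER_CUBIC))
E
```

```text
(no output)
```

View pics/top0.png

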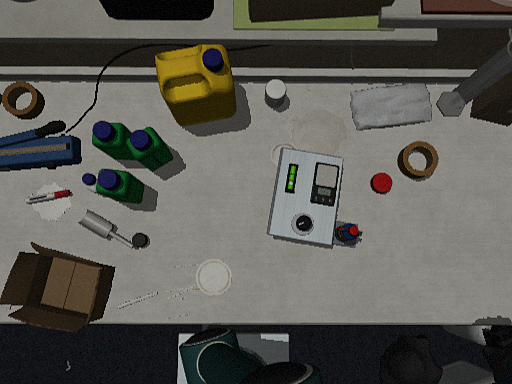

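View pics/scene0.png

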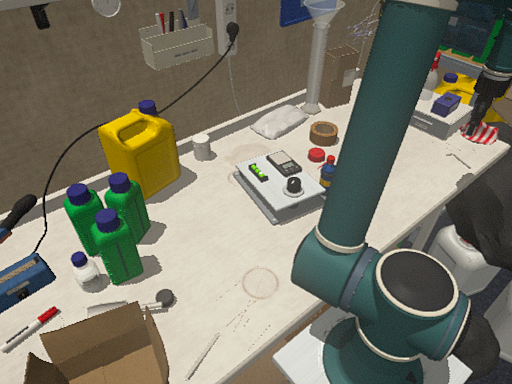

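```bash
sleep 0
```

```text
(no output)
```

View pics/top0z.png

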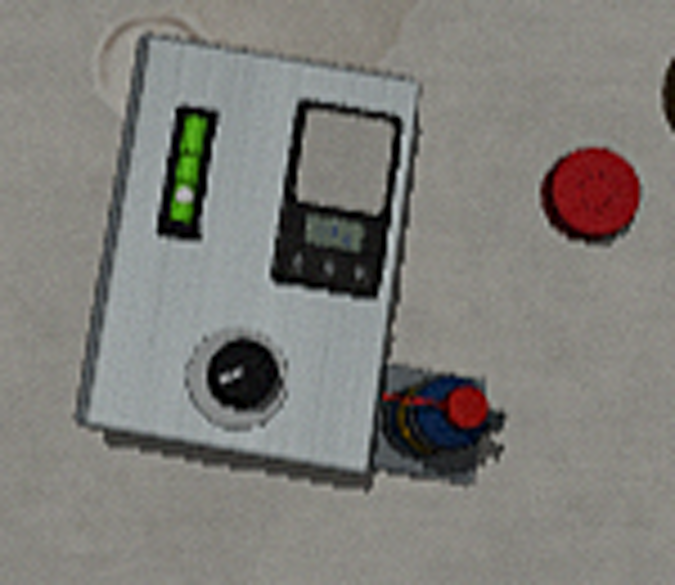

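View pics/scene0z.png

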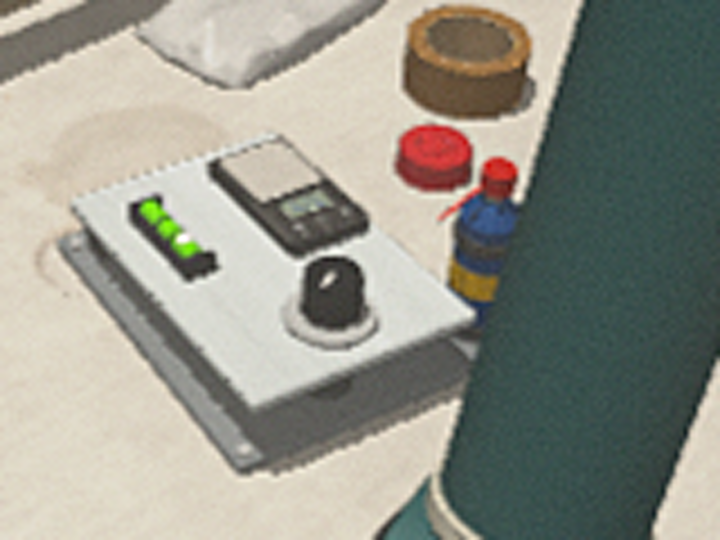

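The top view shows the knob top at about px (304,223), the red cap at (354,231), the bubble low in the vial at (291,183), and the loose red cap at (381,183). The scene view agrees. Next I'll work out the stand frame.

```bash
python3 - <<'E'
from h import *
n='top'
cap=at_z(n,(353.8,230.7),152); print('cap',cap)
for z in (100+8,113): print('knob',at_z(n,(304,223.1),z))
k=at_z(n,(304,223.1),112); d=cap-k; print('dist',np.hypot(*d[:2]),'ydir ang',np.degrees(np.arctan2(-d[1],-d[0])))
v=at_z(n,(294.2,176.9),66); print('vial',v, 'from knob',np.hypot(*(v-k)[:2]),'exp',np.hypot(125,52), 'yaw', np.degrees(np.arctan2((v-k)[1],(v-k)[0])-np.arctan2(52,125)))
d=np.load('d_top0.npy')
# color blob centres
p=cv2.imread('pics/top0.png'); hsv=cv2.cvtColor(p,cv2.COLOR_BGR2HSV)
m=((hsv[...,0]<8)|(hsv[...,0]>172))&(hsv[...,1]>150)&(hsv[...,2]>90)
sub=np.zeros_like(m); sub[215:245,340:370]=1
ys,xs=np.where(m&sub); P=[at_depth(n,(x,y),d[y,x]) for x,y in zip(xs,ys)]; P=np.array(P)
print(xs.mean(),ys.mean(),len(xs)); Q=P[P[:,2]>146]; print('cap blob',Q.mean(0),len(Q))
g=[(x,y) for y in range(205,245) for x in range(285,325)]
P=np.array([at_depth(n,(x,y),d[y,x]) for x,y in g]); Q=P[P[:,2]>103]; print('knob blob',np.median(Q,0),Q.mean(0),len(Q),np.ptp(Q[:,0]),np.ptp(Q[:,1]))
d=np.load('d_scene0.npy')
g=[(x,y) for y in range(150,215) for x in range(270,325)]
P=np.array([at_depth('scene',(x,y),d[y,x]) for x,y in g]); Q=P[(P[:,2]>106)&(P[:,2]<125)&(np.abs(P[:,0]-455)<40)&(np.abs(P[:,1]+185)<40)]; print('scene knob',Q.mean(0),len(Q),Q[:,2].max(),np.ptp(Q[:,0]))
E
```

```text
cap [ 435.14865978 -321.44078639  152.        ]
knob [ 458.39664181 -195.55014745  108.        ]
knob [ 457.96907516 -194.9350279   113.        ]
dist 128.44172675290898 ydir ang 79.7270828034048
vial [ 595.72557274 -174.12813714   66.        ] from knob 139.25286794819914 exp 135.38463723776047 yaw -13.942911318699192
352.58730158730157 230.0 63
cap blob [ 436.65165519 -320.66545638  151.63157006] 57
knob blob [ 458.54649106 -193.27522117  110.10569571] [ 456.01531093 -188.89656381  155.8806573 ] 178 122.57320202216147 163.06266531562437Traceback (most recent call last):
  File "<stdin>", line 18, in <module>
  File "h.py", line 10, in at_depth
    K,R,t=cam(n); return R.T@(np.linalg.solve(K,[uv[0],uv[1],1.])*dep-t)
          ~~~^^^
  File "h.py", line 4, in cam
    m=r.camera_model(n); K=np.array([[m['fx'],0,m['cx']],[0,m['fy'],m['cy']],[0,0,1.]])
ValueError: time passes only in moves, steps and waits
```

```bash
python3 -m creep '[[0,0.03,0.042,0,0],[0,0.03,0.042,0,0],[0,0.03,0.042,0,0],[0,0.03,0.042,0,0],[0,0.03,0.042,0,0],[0,0.03,0.042,-0.01,0],[0,0.03,0.04,-0.01,0],[0,0.018,0.027,-0.01,0],[0,0,0,0,0]]' 40
cat > h.py <<'E'
import numpy as np, cv2
from bench import r
_c={}
def cam(n):
    if n not in _c:
        m=r.camera_model(n); K=np.array([[m['fx'],0,m['cx']],[0,m['fy'],m['cy']],[0,0,1.]])
        R=cv2.Rodrigues(np.array(m['rvec'],float))[0]; t=np.array(m['tvec'],float).ravel(); _c[n]=(K,R,t)
    return _c[n]
def at_z(n,uv,z):
    K,R,t=cam(n); d=R.T@np.linalg.solve(K,[uv[0],uv[1],1.]); c=-R.T@t
    return c+d*(z-c[2])/d[2]
def at_depth(n,uv,dep):
    K,R,t=cam(n); return R.T@(np.linalg.solve(K,[uv[0],uv[1],1.])*dep-t)
def proj(n,p):
    K,R,t=cam(n); q=K@(R@np.asarray(p,float)+t); return q[:2]/q[2]
E
```

```text
clock: 1.9
ee_pos: [431.3, -326.4, 203.0]
tcp_rot: [[0.302, -0.953, 0.004], [-0.953, -0.302, -0.005], [0.006, -0.003, -1.0]]
contact_force: [-0.3, 0.0, 0.2]
opening: 0.2
```

```bash
python3 -m creep '[[0,0.0045,0.0055,-0.015,0],[0,0,0,-0.015,0],[0,0,0,-0.005,0],[0,0,0,0,0]]'
python3 - <<'E'
from h import *
for n in ['scene']:
    p,d=r.read_camera(n); cv2.imwrite(f'pics/{n}1.png',cv2.resize(p[90:240,230:400],None,fx=4.5,fy=4.5,interpolation=cv2.INTER_CUBIC))
E
```

```text
clock: 2.3
ee_pos: [435.9, -321.8, 166.1]
tcp_rot: [[0.302, -0.953, 0.005], [-0.953, -0.302, -0.007], [0.008, -0.003, -1.0]]
contact_force: [0.9, 0.3, 0.7]
opening: 0.1
```

View pics/scene1.png

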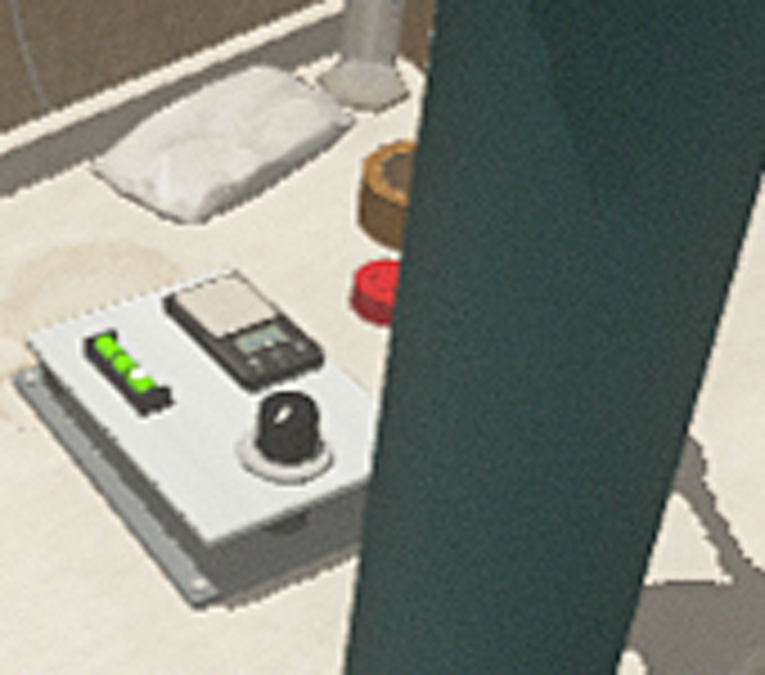

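The arm hides the can in the scene view. The knob, vial and bubble are still visible. I'll press down slowly using the force reading.

```bash
python3 -m creep '[[0,0,0,-0.008,0],[0,0,0,-0.005,0],[0,0,0,-0.002,0]]'; python3 -m creep '[[0,0,0,-0.003,0],[0,0,0,-0.002,0]]'
```

```text
clock: 2.65
ee_pos: [436.2, -324.1, 151.9]
tcp_rot: [[0.299, -0.954, 0.008], [-0.954, -0.299, -0.009], [0.011, -0.005, -1.0]]
contact_force: [0.5, 1.0, 2.2]
opening: -0.4
clock: 2.85
ee_pos: [436.2, -324.2, 147.6]
tcp_rot: [[0.299, -0.954, 0.008], [-0.954, -0.299, -0.009], [0.01, -0.005, -1.0]]
contact_force: [-1.4, 1.6, 5.4]
opening: -0.1
```

```bash
python3 -m creep '[[0,0,0.001,-0.0015,0],[0,0,0,-0.001,0],[0,0,0,-0.0005,0]]'
```

```text
clock: 3.15
ee_pos: [436.2, -324.2, 147.4]
tcp_rot: [[0.299, -0.954, 0.008], [-0.954, -0.299, -0.011], [0.013, -0.004, -1.0]]
contact_force: [-1.9, 1.8, 5.2]
opening: -0.1
```

```bash
python3 -m creep '[[0,0,0,-0.003,0],[0,0,0,-0.004,0]]'
```

```text
clock: 3.35
ee_pos: [436.5, -324.4, 146.7]
tcp_rot: [[0.3, -0.954, 0.008], [-0.954, -0.3, -0.012], [0.013, -0.004, -1.0]]
contact_force: [-10.4, 8.8, 29.6]
opening: -0.0
```

Hard stop reached at 30 N with the cap down about 5.5 mm. I'll lift and move over to the knob.

```bash
python3 -m creep '[[0,0,0,0.01,0],[0,0,0,0.02,0],[0,0,0,0.01,0],[40,0.005,0.03,0,0],[70,0.007,0.04,0,0],[70,0.007,0.04,0,0],[70,0.003,0.02,0,0],[70,0,0,0,0]]'
python3 - <<'E'
from h import *
for n in ['scene','top']:
    p,d=r.read_camera(n); np.save(f'd_{n}2.npy',d); cv2.imwrite(f'pics/{n}2.png',cv2.resize(p[90:270,230:400],None,fx=3.3,fy=3.3,interpolation=cv2.INTER_CUBIC))
E
```

```text
clock: 4.15
ee_pos: [460.6, -193.3, 190.8]
tcp_rot: [[0.297, -0.955, 0.015], [-0.955, -0.297, -0.018], [0.021, -0.009, -1.0]]
contact_force: [-0.1, -0.4, -0.1]
opening: 59.8
```

View pics/scene2.png

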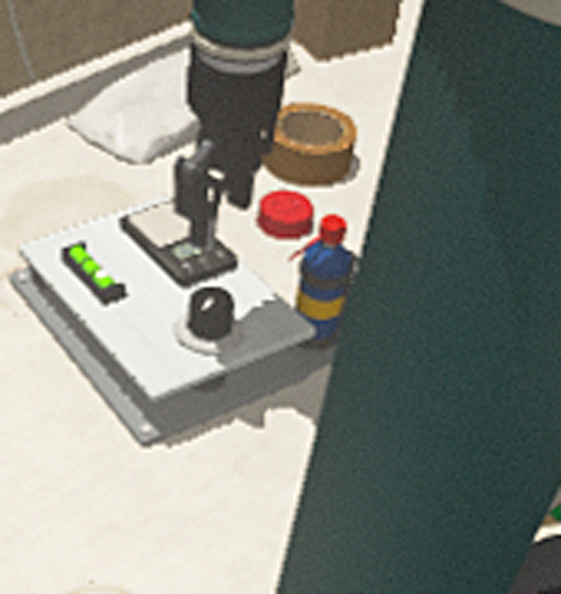

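View pics/top2.png

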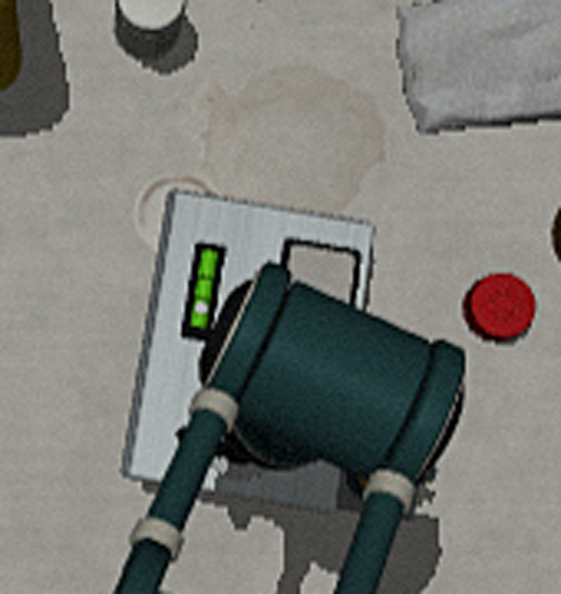

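The scene view shows the red cap back up at full height and the knob free. The vial can be seen in both views. Now I'll cross-check the knob axis with the scene camera.

```bash
python3 - <<'E'
from h import *
print(at_z('scene',(293.9,180.3),112), proj('scene',(458.3,-194.5,112)))
d=np.load('d_scene0.npy')
g=[(x,y) for y in range(165,215) for x in range(275,315)]
P=np.array([at_depth('scene',(x,y),d[y,x]) for x,y in g])
for lo,hi in((84,92),(92,100),(100,107),(107,118)):
    Q=P[(P[:,2]>lo)&(P[:,2]<hi)&(np.hypot(P[:,0]-458,P[:,1]+194)<35)]; print(lo,len(Q),Q.mean(0).round(1),Q.min(0).round(1),Q.max(0).round(1))
E
```

```text
[ 460.55230344 -192.86430494  112.        ] [294.82758642 180.46425876]
84 27 [ 451.1 -181.9   87.8] [ 440.6 -199.8   84. ] [ 470.4 -172.9   91.8]
92 29 [ 451.6 -182.8   96.2] [ 441.2 -207.    92.1] [ 470.6 -172.6  100. ]
100 27 [ 453.9 -184.7  103.6] [ 442.3 -207.4  100.2] [ 482.4 -172.5  106.8]
107 95 [ 460.7 -191.6  109.7] [ 442.2 -211.4  107.1] [ 482.1 -172.9  113. ]
```

```bash
python3 -m creep '[[70,-0.001,0,-0.025,0],[70,0,0,-0.025,0],[70,0,0,-0.025,0],[70,0,0,-0.012,0],[70,0,0,0,0]]'
```

```text
clock: 4.75
ee_pos: [460.4, -201.8, 102.6]
tcp_rot: [[0.291, -0.956, 0.019], [-0.956, -0.292, -0.024], [0.028, -0.011, -1.0]]
contact_force: [-0.2, 0.8, 0.9]
opening: 59.7
```

```bash
python3 -m creep '[[70,-0.001,0.008,0,0],[70,0,0.001,0,0]]'; python3 -m creep '[[70,0,0.001,-0.008,0],[70,0,0.001,-0.007,0],[70,0,0,0,0]]'
```

```text
clock: 4.95
ee_pos: [459.8, -193.8, 103.6]
tcp_rot: [[0.289, -0.957, 0.019], [-0.957, -0.29, -0.024], [0.029, -0.011, -1.0]]
contact_force: [0.7, 0.3, 0.1]
opening: 60.1
clock: 5.25
ee_pos: [462.0, -192.2, 90.4]
tcp_rot: [[0.29, -0.957, 0.024], [-0.956, -0.291, -0.027], [0.033, -0.016, -0.999]]
contact_force: [-0.3, 0.3, -0.3]
opening: 60.0
```

```bash
python3 -m creep '[[70,-0.002,-0.001,-0.004,0],[70,0,0,-0.003,0],[70,0,0,0,0]]'; python3 -m creep '[[45,0,0,0,0],[30,0,0,0,0],[30,0,0,0,0],[30,0,0,0,0]]' 40
```

```text
clock: 5.55
ee_pos: [460.2, -193.3, 83.1]
tcp_rot: [[0.291, -0.957, 0.025], [-0.956, -0.291, -0.027], [0.033, -0.016, -0.999]]
contact_force: [-0.1, -0.4, -0.9]
opening: 59.9
clock: 5.95
ee_pos: [460.3, -193.9, 83.6]
tcp_rot: [[0.291, -0.956, 0.025], [-0.956, -0.292, -0.028], [0.034, -0.016, -0.999]]
contact_force: [0.8, -0.7, -0.4]
opening: 39.0
```

The gripper has closed on the knob at 39 mm, with almost no side force. Now I'll press.

```bash
python3 -m creep '[[30,0,0,-0.003,0],[30,0,0,-0.003,0],[30,0,0,-0.003,0]]' 60; python3 -m creep '[[30,0,0,-0.003,0],[30,0,0,-0.003,0]]'
```

```text
clock: 6.25
ee_pos: [459.0, -194.7, 76.7]
tcp_rot: [[0.291, -0.956, 0.022], [-0.956, -0.292, -0.029], [0.034, -0.012, -0.999]]
contact_force: [-9.9, 2.2, 23.8]
opening: 38.7
clock: 6.45
ee_pos: [458.7, -196.0, 76.5]
tcp_rot: [[0.292, -0.956, 0.02], [-0.956, -0.293, -0.031], [0.035, -0.01, -0.999]]
contact_force: [-13.0, 3.5, 27.5]
opening: 38.4
```

```bash
cat > look.py <<'E'
import sys
from h import *
tag=sys.argv[1]
for n in ['scene','top']:
    p,d=r.read_camera(n)
    for k in ['vial_mid','bubble_mid']: print(n,k,[(np.round(o['uv'],1),round(o['conf'],2)) for o in r.place_of(n,k)[:2]])
    c=p[140:210,225:305] if n=='scene' else p[150:210,260:340]
    cv2.imwrite(f'pics/{n}{tag}.png',cv2.resize(c,None,fx=8,fy=8,interpolation=cv2.INTER_CUBIC))
o=r.get_obs(); print(o['clock'],o['contact_force'].round(1),o['torque'].round(2),o['joint_positions'].round(1))
E
python3 look.py 3
```

```text
scene vial_mid [(array([258.5, 165.6]), 0.6), (array([290.9, 207.3]), 0.27)]
scene bubble_mid [(array([127. , 274.2]), 0.58)]
top vial_mid [(array([294.2, 176.7]), 0.95), (array([159.1, 155.4]), 0.59)]
top bubble_mid []
6.75 [-12.6   2.   25.8] [0.44 1.63 0.18] [-25.2   3.8 122.8  -1.4  51.6  48.6]
```

View pics/scene3.png

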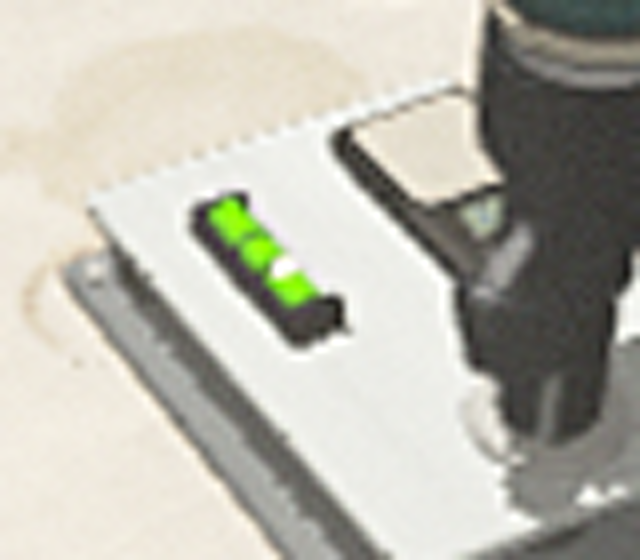

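View pics/top3.png

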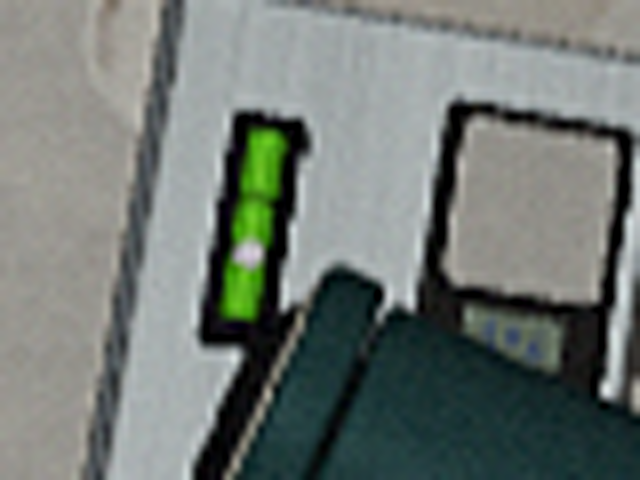

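The bubble is at zoomed px (249,253) in the top view and the vial middle at about (255,225). That puts it roughly 10 mm towards the knob, so about 1 rad anticlockwise (+z turn). I'll turn in stages while pressing.

```bash
python3 -m creep '[[30,-0.001,0,-0.003,4],[30,0,0,-0.003,5],[30,0,0,-0.003,5],[30,0,0,-0.003,5],[30,0,0,-0.003,0]]'
```

```text
clock: 7.25
ee_pos: [458.7, -198.7, 75.2]
tcp_rot: [[0.598, -0.801, 0.031], [-0.8, -0.599, -0.026], [0.039, -0.009, -0.999]]
contact_force: [-10.5, 4.3, 25.3]
opening: 37.9
```

```bash
python3 -m creep '[[30,0,0.003,-0.003,0],[30,0,0.003,-0.003,0]]'; python3 look.py 4
```

```text
clock: 7.45
ee_pos: [459.5, -194.3, 75.4]
tcp_rot: [[0.598, -0.801, 0.032], [-0.801, -0.599, -0.029], [0.042, -0.008, -0.999]]
contact_force: [-10.7, 0.3, 21.3]
opening: 38.3
scene vial_mid [(array([257.4, 168. ]), 0.94)]
scene bubble_mid []
top vial_mid [(array([291.3, 178.2]), 0.94), (array([326.1, 185.3]), 0.36)]
top bubble_mid []
7.75 [-11.1   1.7  22.4] [0.32 1.34 0.02] [-25.3   3.5 123.2  -0.9  50.9  28.5]
```

View pics/scene4.png

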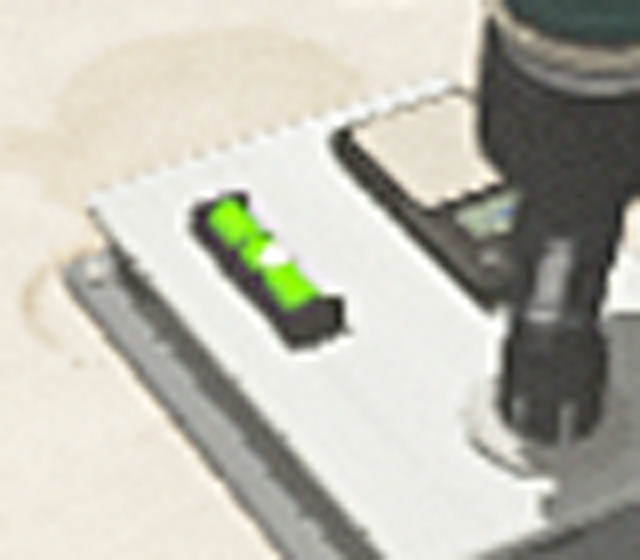

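View pics/top4.png

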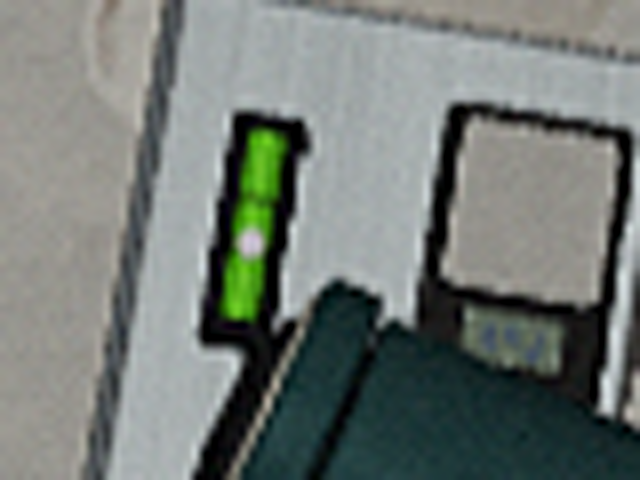

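The bubble moved about 4 mm in the right direction, from row 253 to 242. It has about 6 mm left to reach the middle at row 225.

```bash
python3 -m creep '[[30,0,0.001,-0.003,5],[30,0,0.001,-0.003,5],[30,0,0.001,-0.003,5],[30,0,0.001,-0.003,5],[30,0,0.001,-0.003,5],[30,0,0.001,-0.003,0]]'; python3 look.py 5
```

```text
clock: 8.35
ee_pos: [460.7, -193.1, 73.3]
tcp_rot: [[0.889, -0.457, 0.043], [-0.456, -0.89, -0.019], [0.047, -0.003, -0.999]]
contact_force: [-11.2, 2.4, 24.1]
opening: 38.2
scene vial_mid [(array([255.2, 171.5]), 0.77)]
scene bubble_mid []
top vial_mid [(array([289.6, 177.6]), 0.6)]
top bubble_mid []
8.65 [-10.6   0.9  22.4] [0.49 1.47 0.23] [-2.560e+01  3.500e+00  1.235e+02  1.000e-01  5.030e+01  1.500e+00]
```

View pics/scene5.png

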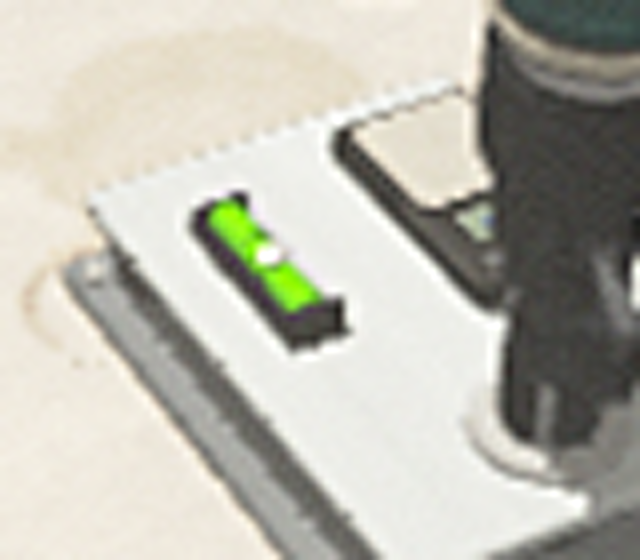

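View pics/top5.png

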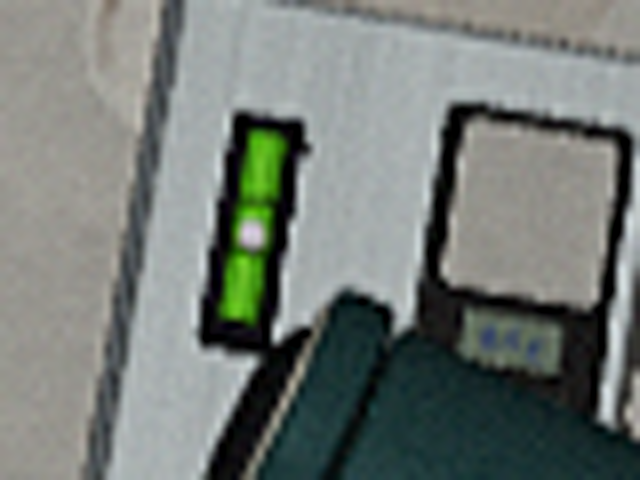

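The bubble is at row 233. The marks are at rows 202 and 255, so the middle is about 228 and roughly 2 mm remain. I'll turn another 12° or so.

```bash
python3 -m creep '[[30,0,0,-0.003,4],[30,0,0,-0.003,4],[30,0,0,-0.003,3],[30,0,0,-0.003,0],[30,0,0,-0.003,0],[30,0,0,-0.003,0],[30,0,0,-0.003,0]]'; python3 look.py 6
```

```text
clock: 9.35
ee_pos: [460.4, -196.8, 72.4]
tcp_rot: [[0.962, -0.271, 0.042], [-0.271, -0.963, -0.014], [0.044, 0.002, -0.999]]
contact_force: [-11.2, 2.2, 25.1]
opening: 38.5
scene vial_mid [(array([254.5, 169.8]), 0.6)]
scene bubble_mid []
top vial_mid [(array([289.2, 178.1]), 0.94)]
top bubble_mid []
9.65 [-11.1   2.7  24.3] [0.75 1.82 0.17] [-26.2   3.8 123.3   0.5  50.3 -10.8]
```

View pics/scene6.png

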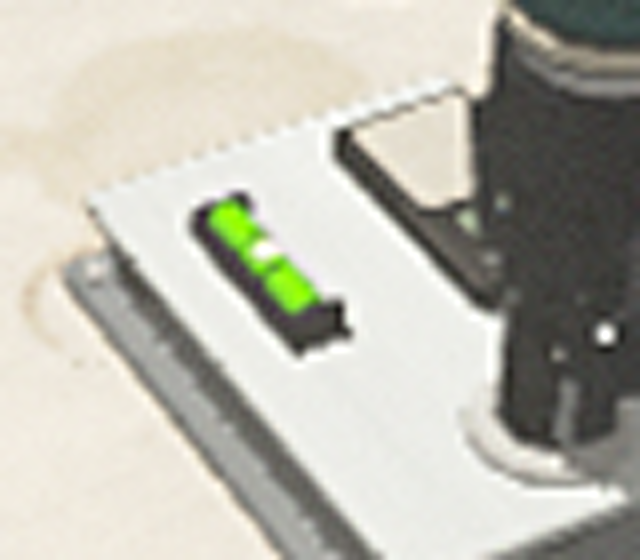

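View pics/top6.png

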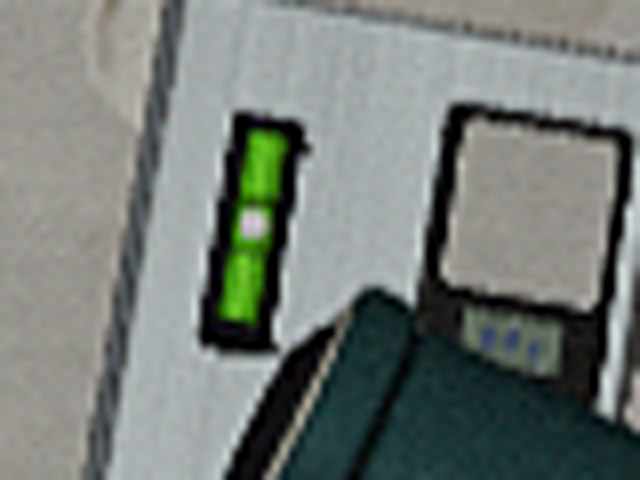

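The bubble now looks centred between the marks. I'll measure it along the vial axis.

```bash
python3 - <<'E'
from h import *
p,d=r.read_camera('top'); 
c=p[155:200,280:305].astype(int)
B,G,R=c[...,0],c[...,1],c[...,2]
grn=(G>B+60)&(G>R+40); wh=(B>130)&(R>130)&(np.abs(G-R)<60)
# restrict white to between green
ys,xs=np.where(grn); print('green rows',ys.min()+155,ys.max()+155,'cols',xs.min()+280,xs.max()+280)
for y in range(ys.min()-1,ys.max()+2):
    x0=294.5-(y+155-177.5)*0.14-0.0
    x=int(round(x0-280-3)); print(y+155,c[y,x:x+5].mean(0).round().astype(int))
E
```

```text
green rows 166 189 cols 287 295
165 [25 23 23]
166 [10 30 16]
167 [ 8 73 35]
168 [15 91 43]
169 [26 89 51]
170 [36 94 56]
171 [13 96 48]
172 [15 96 48]
173 [15 96 47]
174 [12 72 36]
175 [12 43 22]
176 [45 82 57]
177 [ 88 101  93]
178 [ 97 104 101]
179 [64 90 74]
180 [13 79 39]
181 [25 70 42]
182 [35 81 50]
183 [37 93 57]
184 [47 97 64]
185 [14 92 46]
186 [16 89 45]
187 [13 78 38]
188 [28 89 50]
189 [38 91 58]
190 [43 62 46]
```

```bash
python3 - <<'E'
from h import *
p,d=r.read_camera('scene'); p=p.astype(np.float32)
a=np.array([225+226/8,140+208/8]); b=np.array([225+310/8,140+300/8])-0.0
n=np.array([-(b-a)[1],(b-a)[0]]); n/=np.linalg.norm(n)
T=np.linspace(0,1,25)
out=np.mean([cv2.remap(p,(a[0]+T*(b-a)[0]+s*n[0]).astype(np.float32)[None],(a[1]+T*(b-a)[1]+s*n[1]).astype(np.float32)[None],cv2.INTER_LINEAR)[0] for s in np.linspace(-1,1,5)],0)
for t,o in zip(T,out): print(round(t,2),(a+t*(b-a)).round(1),o.round().astype(int))
W=lambda u,v: at_z('scene',(u,v),66)
print(np.linalg.norm(W(*a)-W(*b)))
o=r.get_obs(); print(o['joint_velocities'].round(2),o['contact_force'].round(1))
E
```

```text
0.0 [253.2 166. ] [ 21 235 138]
0.04 [253.7 166.5] [ 16 243 142]
0.08 [254.1 167. ] [ 17 242 141]
0.12 [254.6 167.4] [ 26 245 147]
0.17 [255.  167.9] [ 35 245 150]
0.21 [255.4 168.4] [ 26 237 137]
0.25 [255.9 168.9] [ 45 219 130]
0.29 [256.3 169.4] [ 98 216 155]
0.33 [256.8 169.8] [173 231 203]
0.38 [257.2 170.3] [232 246 241]
0.42 [257.6 170.8] [237 250 246]
0.46 [258.1 171.3] [204 244 230]
0.5 [258.5 171.8] [140 232 192]
0.54 [258.9 172.2] [ 72 208 138]
0.58 [259.4 172.7] [ 53 194 117]
0.62 [259.8 173.2] [ 46 226 135]
0.67 [260.2 173.7] [ 37 242 146]
0.71 [260.7 174.1] [ 33 244 149]
0.75 [261.1 174.6] [ 33 241 147]
0.79 [261.6 175.1] [ 29 242 147]
0.83 [262.  175.6] [ 27 242 145]
0.88 [262.4 176.1] [ 33 244 144]
0.92 [262.9 176.5] [ 50 235 140]
0.96 [263.3 177. ] [ 62 192 121]
1.0 [263.8 177.5] [ 70 135 100]
66.6766935700218
[-0.03  0.11  0.03  0.03 -0.1   0.01] [-11.9   1.7  24.9]
```

Both cameras put the bubble within about 1 mm of the middle. The press holds at 25 N, well above the 8 N needed for the stop, so I'll hand in.

```bash
python3 -c "
from bench import r
o=r.get_obs(); print(o['clock'],o['contact_force'].round(1),o['opening']); print(r.job_done())"
```

```text
9.75 [-11.9   1.7  24.9] 38.455265329995896
the job is handed in; nothing more can be done
None
```

I oiled the screw and levelled the stand, and handed the job in at about 9.8 s with the gripper still holding and pressing the knob. No verdict was reported.

- **Oil can:** I pushed the red cap straight down to its hard stop, about 5.5 mm at 30 N. It was back up in the next picture.
- **Levelling:** I gripped the knob, pressed the plate to its stop and turned the tool about 57° (1.0 rad) anticlockwise.
- **Last checks:** The bubble was about 1 mm past the middle, towards the hinge, in the top view. In the scene view it was within 1 mm. The push was 25 N down against the 8 N needed, the opening was 38.5 mm on the 40 mm knob, and the arm was still. The scale and the loose things were never approached.

**What disagreed or wasn't clean:**
- The networks did not find the bubble in either view (one scene report was clearly something else), so I read its position from the picture colours.
- The tool drifted a few mm sideways and tilted about 2.5° while moving. That left a steady side force of about 12 N on the knob.
- I judged that the plate was at its stop from the push force and the height it moved, not from a direct reading.

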